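Clamp a contactor in the ratchet bench clamp

ROBOT

A 6-joint arm with a two-finger parallel gripper is mounted at the origin on a cart in front of the work surface, level with it; the furniture and walls round the work are solid. World frame = base frame: x ahead of the robot, y to its left, z up, the work surface at z = 0. Lengths are in m, angles in rad, forces in N, time in s.
With the tool pointing down it reaches from about 0.4 to 0.925 m from the base axis. Payload 3.4 kg.
Tool frame: the origin (TCP) lies between the finger pads; the fingertips stand 14 mm ahead of it and the grasp point (between the pads) lies 5 mm behind it (r.tip_extent is the distance from the TCP to the fingertips, in m); z points along the fingers, y is the line along which they close (so a half turn about z gives the same grasp; the last joint's range is limited). The gripper opens to 85 mm and grips with 20 to 120 N. Pads are 22 mm wide; open, the fingers measure 114 mm over their backs; the gripper's body (76 mm by 85 mm) begins 54 mm behind the grasp point. The pads swing forward as they close: fully open they stand 13 mm farther back than shut.
Start: joints at [1.046, 0.307, 1.506, -0, 1.328, -0.073], TCP at [0.251, 0.518, 0.245] pointing down, gripper open.
Joint ranges: [-3.12, 3.12], [-1.05, 2.28], [0.14, 2.33], [-1.42, 4.57], [0.1, 2.73], [-2.68, 2.68]. Speed limits (rad/s): [2.57, 2.57, 3.14, 3.14, 3.14, 3.14].

INTERFACE

Orientations are given as a unit quaternion [w, x, y, z].
In Python, from bench import r, eyes gives the robot as it stands. The module is installed in compiled form; this text tells all that it offers.
- The arm moves only by the tool jog_arm, never from a script. Its argument "increments" is a list of rows, each a list of 3 entries, a list of its own where there are three numbers: the shift along the tool's x, y, z in mm, then the turn, a rotation vector about the tool's x, y, z in rad, then the finger opening in mm, from 0 to 85.4. In form: [[[tx, ty, tz], [wx, wy, wz], gripper], ...]. A call has 1 to 12 rows; each row shifts and turns the commanded pose from where the row before left it, along the tool's axes as they then stand; what a row does not reach is not made up. A row lasts 1/10 s, in which the tool goes at most 50 mm and 8.59 degrees, less where a joint would pass 70% of its speed; a pose out of reach is approached as far as the arm can. A call with a gripper value outside its range is refused whole. The fingers move at their own pace and stop on an object; "squeeze" is the grip in N (left out, the last holds). Time passes only in rows, so rows that do not move let the fingers close. It gives the time, the measured TCP pose, the force, the opening and the grip force at its end, in the units of the state.
- r.sense(): the state, without advancing time (a new reading comes with each control period).
- eyes.capture(name): name is "scene" or "top" or "wrist"; returns a dict with "pixels" (384x512x3 uint8, red, green, blue), "range_z" (384x512 float32, m along the optical axis (not along the pixel's ray), 0 where there is no reading), "camera_matrix" (3x3 intrinsics, pixels), "rvec" (rotation vector, rad) and "tvec" (3), from world to camera coordinates, as OpenCV has them; the wrist camera has in their place "tool_from_camera" (4x4, takes a point from camera to tool coordinates, whose origin is the TCP and whose axes are the flange's). Camera axes: x right, y down, z forward; pixel columns grow to the right and rows downward; lengths in m; the calibration is good to about 2 mm. A picture is of the moment at which its call begins: read the wrist's pose just before it.
- r.close_job(): hands the job in; it is judged then, once.
The state is a dict: "t": time; "q": joint angles; "joint_vel": joint speeds; "effort": joint torques, N m; "position": TCP position; "tool_rot": TCP orientation; "force": force on the tool from outside, world axes, zero at the start; "moment": the same for the moment, N m; "opening": finger opening in m; "grip_force": force on a finger pad.
Only numpy, scipy, OpenCV 4.12 (cv2) and the standard library are available. Lean on these libraries where they do the work, as an engineer would, in place of code of your own. Each camera call takes 0.05 s, during which the arm holds its last target. There are 200 camera calls.

TASK

Stand the blue contactor upright on the bed of the ratchet clamp, its longer side running from the steel anvil to the jaw, and let go of it. Then swing the red lever back and forth to wind the jaw up notch by notch until the contactor is held firmly against the anvil, stopping once the lever has become distinctly heavy, before the contactor is over-tightened. Leave the grey module and the red battery where they stand, and let go of the lever at the end.

Things in the scene. Friction and masses are not known exactly. Their poses are not given: they have to be found in the camera images.
- contactor_blue: Part to clamp: loose blue contactor with a small orange plunger on top, about 0.3 kg. Body 46 mm (own x) by 56 mm (own y), 60 mm high, narrower details on top up to 75 mm. Origin: centre of the underside, z up. Grip across the 46 mm. Starts upright on the bench left of the clamp, in one of three places shared with the grey module and the battery.
- module_grey: Bystander: loose grey relay module with black terminals on top, 47 x 62 x 52 mm. Origin under its centre. Leave it alone.
- battery_block: Bystander: loose red and black lantern battery, 63 x 60 x 74 mm. Origin under its centre. Leave it alone.
- clamp: Blue ratchet clamp, fixed to the bench. Base plate 150 mm (x) by 315 mm (y), 12 mm thick. Origin on the bench; x away from the robot at yaw 0, y left, z up; plate spans y -0.153 to 0.163 m. Points below given 'in the clamp' are in this frame, m. Bed: plate top, z 0.012. A 20-tooth wheel winds the jaw towards -y; a holding pawl keeps the last whole notch.
- anvil: Fixed jaw, part of the clamp. Origin: foot of its steel face, in the clamp (0.03, -0.133, 0.012); face 52 mm wide, 56 mm high, looking along the clamp's +y. The contactor is well clamped when pressed on the anvil with 15 to 40 N (aim for 20 to 30); above 50 N it cracks.
- bed (a point): Middle of the contactor's place on the bed, in the clamp (0.03, -0.103, 0.012): there its 56 mm side, laid along the clamp's y, leaves 2 mm to the anvil face. Axes as the clamp's.
- jaw_home (a point): Middle of the jaw pad's face if fully open, in the clamp (0.03, -0.032, 0.037), 101 mm from the anvil; fixed point. Pad 52 mm wide, z 0.015 to 0.059. At the start it stands 72 to 101 mm from the anvil, not measured. 9.4 mm a notch; pushes a loose part along. Sprung: yields from 4 N, then 1.05 N per mm (10 N a notch), 36 mm travel. Carriage top z 0.060.
- ratchet_axis (a point): Upright axis of wheel and lever, in the clamp (0, 0.085, 0.062). Wheel and lever boss stay under z 0.082. A part notch at the end of a working stroke slips back, so the clamping force kept is up to 12 N less than at the end of the stroke.
- lever_grip (a point): Grip of the red lever: upright black round post, 18 mm thick, z 0.070 to 0.140. This point is on its axis, 22 mm under its top, 0.10 m from ratchet_axis. Flat arm below, z 0.062 to 0.070. Pinch or loosely cage it from above. Working stroke: 2 to 4 N here when free, plus about 0.3 N per newton of clamping (30 N clamped: 11 to 13 N moving, 6 to 10 N when held still).
- lever (a joint): Lever angle, rad: 0 along the clamp's -x (to the robot), growing as the grip moves to the clamp's +y (clockwise from above). Stops at -0.55 and 0.55, starts at -0.40 to -0.10, stays where left. Towards + is the working stroke (a notch is 0.314; up to that much is lost before the pawl bites); towards - it clicks back freely. A full stroke gives 2 or 3 notches.

How it is judged:
On the way, in this order (a step that is already met when the one before it is completed fails the run):
1. the contactor stands upright on the bed between anvil and jaw, let go (x of contactor_blue in the frame of clamp between 0.014 and 0.046 m and z of contactor_blue in the frame of clamp between 0.006 and 0.018 m and angle between contactor_blue's own z axis and vertical below 0.1 rad and angle between the y axis of contactor_blue and the y axis of clamp, either way round below 0.17 rad and y of contactor_blue in the frame of clamp between -0.11 and -0.058 m and contact force between contactor_blue and the fingers below 0.3 N and linear speed of contactor_blue below 0.02 m/s), for 0.2 s.
2. the lever has been pulled through a working stroke (past +0.05 rad) (value of joint lever above 0.05 rad).
3. the lever has been swung back (below -0.02 rad) for another stroke (value of joint lever below -0.02 rad).
At the end, for the whole second after the job is handed in: The contactor stands upright (within 0.1 rad) on the bed, square to the clamp within 0.17 rad and within 16 mm of the clamping line, against the anvil and pressed on it with 15 to 40 N by the wound-up jaw; contactor and lever are let go and at rest (x of contactor_blue in the frame of clamp between 0.014 and 0.046 m and z of contactor_blue in the frame of clamp between 0.006 and 0.018 m and angle between contactor_blue's own z axis and vertical below 0.1 rad and angle between the y axis of contactor_blue and the y axis of clamp, either way round below 0.17 rad and y of contactor_blue in the frame of clamp between -0.11 and -0.1 m and contact force between contactor_blue and the fingers below 0.3 N and linear speed of contactor_blue below 0.02 m/s and contact force between anvil and contactor_blue between 15 and 40 N and velocity of joint lever between -0.05 and 0.05 rad/s); the robot touches nothing.
It fails at once if the contactor is pressed on the anvil with more than 50 N (contact force between anvil and contactor_blue above 50 N).
It fails at once if the grey module is moved more than 30 mm (distance of module_grey from where it was at the start of the episode above 0.03 m).
It fails at once if the battery is moved more than 30 mm (distance of battery_block from where it was at the start of the episode above 0.03 m).
It also fails if it takes over 64 s, if anything falls off the work surface, if the arm or the gripper's body presses on something with over 40 N, if the wrist force passes 120 N, or if a joint passes its speed limit or range.

## Working session

There is one attempt and no reset: what is moved stays moved. The work goes in short steps, Python scripts to look and compute and a tool call to move; the robot and the scene stay as the last step left them, time stands still between calls to the robot, and variables do not carry over. Pictures are saved under pics/ and viewed, at most 10 in all, crops included, and the job is handed in when it is done.

Besides the shell and the picture viewer there is one more tool, called after ">>>" as name(argument=value, ...) on one line, values as JSON. jog_arm: Moves the arm, as the interface text tells. Its arguments: {"type":"object","properties":{"increments":{"type":"array","items":{"type":"array"}},"squeeze":{"type":"number"}},"required":["increments"]}

```bash
mkdir -p pics
cat > h.py <<'E'
import numpy as np, cv2
from bench import r, eyes
def cloud(c):
    K=c["camera_matrix"];z=c["range_z"];v,u=np.mgrid[:384,:512]
    P=np.stack([(u-K[0,2])/K[0,0]*z,(v-K[1,2])/K[1,1]*z,z],-1)
    R=cv2.Rodrigues(np.array(c["rvec"],float))[0];t=np.array(c["tvec"],float).ravel()
    W=(P-t)@R; W[z==0]=np.nan
    return W
E
python3 - <<'E'
from h import *
s=r.sense();print(s)
for n in("top","scene"):
    c=eyes.capture(n);cv2.imwrite(f"pics/{n}0.png",c["pixels"][:,:,::-1]);np.savez(f"{n}0.npz",W=cloud(c),p=c["pixels"])
E
```

```text
{'t': 0.0, 'q': array([ 1.04650168e+00,  3.07542055e-01,  1.50765972e+00, -3.58376789e-05,
        1.32838951e+00, -7.35105393e-02]), 'joint_vel': array([-0.00274992,  0.00031971, -0.0001413 , -0.00076981, -0.00050282,
       -0.00177245]), 'effort': array([-1.64264457e-03, -4.57554102e+01, -2.51917005e+01, -1.45499212e-04,
        1.36467966e-02, -2.27346743e-05]), 'position': array([0.25021812, 0.51696844, 0.24440389]), 'tool_rot': array([-2.77650328e-04,  2.23484197e-01,  9.74707040e-01, -9.60126470e-04]), 'force': array([ 0.70631857, -0.29343402,  0.21270271]), 'moment': array([0.00926787, 0.00611093, 0.00386213]), 'grip_force': 0.0, 'opening': 0.0853700889480624}
```

View pics/top0.png

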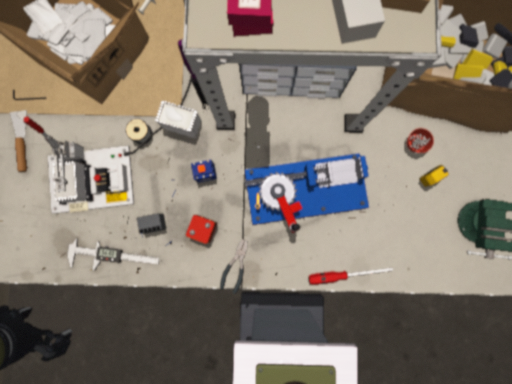

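View pics/scene0.png

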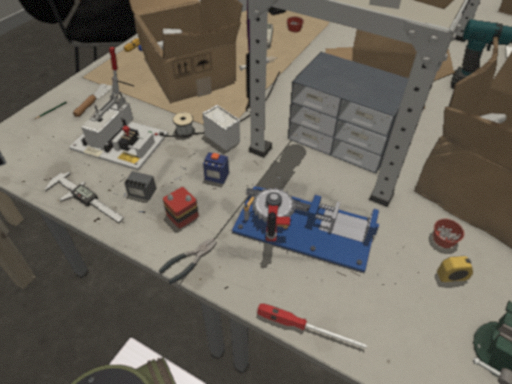

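Run:
```python
from h import *
d=np.load("top0.npz");W=d["W"];p=d["p"].astype(int)
def rect(m,n):
    q=W[m];q=q[~np.isnan(q[:,0])]
    rc=cv2.minAreaRect((q[:,:2]*1000).astype(np.float32));print(n,len(q),rc,np.percentile(q[:,2],[2,50,98]).round(4),np.median(q,0).round(4));return q
v,u=np.mgrid[:384,:512]
def box(a,b,c,e):return (u>=a)&(u<b)&(v>=c)&(v<e)
b=box(185,222,152,190);print(np.nanmedian(W[...,2][box(210,240,190,200)]))
for lo,hi in((.045,.068),(.03,.09)): rect(b&(W[...,2]>lo)&(W[...,2]<hi),"cont")
rect(box(180,222,210,248)&(W[...,2]>.05),"batt");rect(box(135,170,208,238)&(W[...,2]>.035),"mod")
cb=box(238,375,148,230)
bl=(p[...,2]>p[...,0]+50)&(p[...,2]>p[...,1]+30)
rect(cb&bl&(W[...,2]<.03)&(W[...,2]>.004),"plate")
q=rect(cb&bl,"blue")
rect(cb&(W[...,2]>.110)&(W[...,2]<.2),"post")
rect(box(350,375,150,190)&(W[...,2]>.04),"anvil")
for vv in range(160,196,5): print(vv,[int(1000*x) if x==x else -1 for x in W[vv,300:372:2,2]])
for a in((210,180),(290,225),(247,171),(366,155),(369,203),(252,222)): print(a,W[a[1],a[0]].round(3))
big=np.concatenate([d["p"][140:240,180:380,::-1]]);cv2.imwrite("pics/crop.png",cv2.resize(big,None,fx=4,fy=4,interpolation=2))
```

```text
-0.0001558670538241454
cont 271 ((597.0849609375, 250.19967651367188), (44.48176574707031, 54.53773498535156), 14.23047161102295) [0.0477 0.0618 0.0678] [0.5923 0.246  0.0618]
cont 411 ((596.48388671875, 249.76138305664062), (45.73640060424805, 55.00244903564453), 14.437718391418457) [0.0342 0.0651 0.0766] [0.5938 0.2472 0.0651]
batt 572 ((445.4749755859375, 250.28414916992188), (60.714820861816406, 60.16143035888672), 71.01821899414062) [0.0563 0.0617 0.0713] [0.4455 0.2491 0.0617]
mod 408 ((456.7667236328125, 383.9710388183594), (42.71314239501953, 61.31319046020508), 12.648689270019531) [0.039  0.0478 0.0528] [0.4568 0.3822 0.0478]
plate 3290 ((558.492919921875, -22.442062377929688), (148.32411193847656, 313.9590759277344), 9.437230110168457) [0.008  0.0119 0.0163] [ 0.5404 -0.0389  0.0119]
blue 3710 ((558.4124145507812, -24.465347290039062), (148.43603515625, 318.20880126953125), 9.289191246032715) [0.008  0.0122 0.0668] [ 0.5472 -0.0344  0.0122]
post 51 ((455.50408935546875, 14.987848281860352), (13.888509750366211, 15.64842700958252), 1.3109185695648193) [0.1158 0.139  0.1426] 
[... 832 characters left out ...]
 57, 59, 11, 10, 13, 13, 15, 13, 10, 11, 15, 12, 14, 13, 14, 13, 9, 11, 3, 1, 0]
185 [11, 11, 11, 11, 40, 57, 49, 47, 11, 15, 12, 10, 8, 11, 10, 14, 14, 11, 11, 11, 13, 14, 12, 10, 15, 11, 16, 13, 12, 12, 13, 8, 9, 0, 1, 3]
190 [11, 11, 12, 12, 14, 13, 13, 10, 12, 10, 11, 9, 13, 12, 10, 13, 11, 12, 11, 12, 14, 13, 10, 10, 9, 14, 11, 11, 11, 12, 14, 10, 13, -2, 0, 1]
195 [14, 11, 8, 12, 12, 16, 13, 10, 9, 8, 12, 8, 10, 10, 15, 13, 12, 11, 12, 12, 9, 12, 11, 16, 9, 13, 14, 10, 10, 8, 11, 11, 14, 11, 0, 1]
(210, 180) [0.576 0.237 0.001]
(290, 225) [0.458 0.024 0.076]
(247, 171) [0.601 0.137 0.011]
(366, 155) [ 0.654 -0.187 -0.004]
(369, 203) [ 0.523 -0.193  0.002]
(252, 222) [0.465 0.12  0.009]
```

View pics/crop.png

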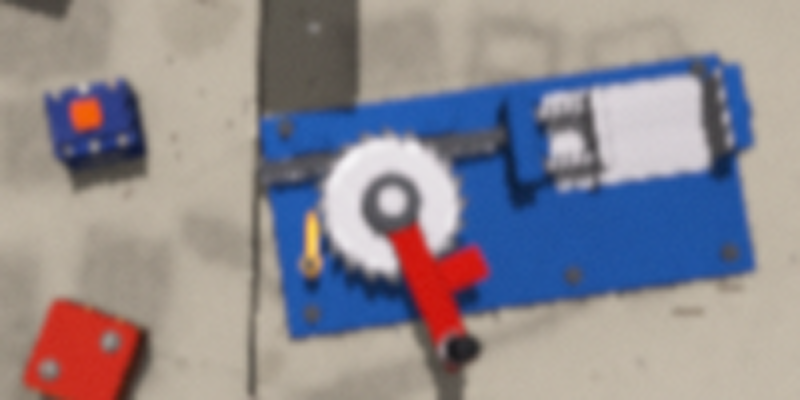

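Crop: contactor at crop px (95,122), orange plunger off-centre. The clamp is yawed about 9°, with the anvil on the right (720,110), the jaw pad around (590,140) and the lever post at (460,347).

```bash
cat >> h.py <<'E'
yaw=np.radians(9.35);C=np.array([.5593,-.0273])
Rc=np.array([[np.cos(yaw),-np.sin(yaw)],[np.sin(yaw),np.cos(yaw)]])
def c2w(p):return C+Rc@np.array(p[:2])
def w2c(p):return (np.asarray(p)[...,:2]-C)@Rc
from scipy.spatial.transform import Rotation as Ro
def wrap(a,per):return (a+per/2)%per-per/2
def go(xyz,ang,n,s=None):
    """rows to bring the TCP to xyz, tool y at world angle ang (mod pi), upright"""
    s=s or r.sense();q=s["tool_rot"];R=Ro.from_quat([q[1],q[2],q[3],q[0]])
    M=R.as_matrix();cur=np.arctan2(M[1,1],M[0,1]);d=wrap(ang-cur,np.pi);a=cur+d
    T=Ro.from_matrix(np.array([[np.sin(a),np.cos(a),0],[-np.cos(a),np.sin(a),0],[0,0,-1]]))
    w=(R.inv()*T).as_rotvec()/n;dp=(np.array(xyz)-s["position"])/n
    rows=[]
    for i in range(n):
        rows.append([[round(float(x)*1000,1) for x in R.inv().apply(dp)],[round(float(x),3) for x in w]]);R=R*Ro.from_rotvec(w)
    print("turn",round(d,3));[print(x) for x in rows]
E
python3 - <<'E'
from h import *
d=np.load("top0.npz");W=d["W"]
cc=w2c(W)
m=(W[...,2]>.045)&(W[...,2]<.08)&(cc[...,0]>.015)&(cc[...,0]<.045)&(cc[...,1]>-.17)&(cc[...,1]<.0)
print(np.histogram(cc[m][:,1],bins=np.arange(-.17,.005,.005)))
b=W[95:145,150:205];k=b[b[...,2]>.02];print("box",k.min(0),k.max(0), k[np.argmin(k[:,0])])
print("bed",c2w((.03,-.103)),"axis",c2w((0,.085)))
go([.597,.250,.16],np.radians(14.3),12)
E
```

```text
(array([ 0,  0,  1,  0, 16, 23, 30, 30,  0,  0,  0,  0,  0,  0,  0,  0,  0,
        0,  0,  0,  0,  3, 19, 26,  0,  0,  0,  0,  1,  0,  1, 24, 22, 22]), array([-1.70000000e-01, -1.65000000e-01, -1.60000000e-01, -1.55000000e-01,
       -1.50000000e-01, -1.45000000e-01, -1.40000000e-01, -1.35000000e-01,
       -1.30000000e-01, -1.25000000e-01, -1.20000000e-01, -1.15000000e-01,
       -1.10000000e-01, -1.05000000e-01, -1.00000000e-01, -9.50000000e-02,
       -9.00000000e-02, -8.50000000e-02, -8.00000000e-02, -7.50000000e-02,
       -7.00000000e-02, -6.50000000e-02, -6.00000000e-02, -5.50000000e-02,
       -5.00000000e-02, -4.50000000e-02, -4.00000000e-02, -3.50000000e-02,
       -3.00000000e-02, -2.50000000e-02, -2.00000000e-02, -1.50000000e-02,
       -1.00000000e-02, -5.00000000e-03,  1.38777878e-16]))
box [0.69218727 0.21990079 0.02004269] [0.77059416 0.37128737 0.25981154] [0.69218727 0.28536647 0.07084529]
bed [ 0.60563532 -0.12405763] axis [0.54549048 0.05657072]Traceback (most recent call last):
  File "<stdin>", line 8, in <module>
  File "h.py", line 19, in go
    T=Ro.from_matrix(np.array([[np.sin(a),np.cos(a),0],[-np.cos(a),np.sin(a),0],[0,0,-1]]))
  File "scipy/spatial/transform/_rotation.pyx", line 1143, in scipy.spatial.transform._rotation.Rotation.from_matrix
ValueError: Non-positive determinant (left-handed or null coordinate frame) in rotation matrix 0: [[ 0.24699901  0.96901573  0.        ]
 [-0.96901573  0.24699901  0.        ]
 [ 0.          0.         -1.        ]].
```

```bash
sed -i 's/\[\[np.sin(a),np.cos(a),0\],\[-np.cos(a),np.sin(a),0\]/[[-np.sin(a),np.cos(a),0],[np.cos(a),np.sin(a),0]/' h.py
python3 -c "
from h import *
go([.597,.250,.16],np.radians(14.3),12)"
```

```text
turn -0.87
[[-35.7, -7.4, 7.1], [-0.0, 0.0, 0.073]]
[[-36.2, -4.8, 7.0], [-0.0, 0.0, 0.073]]
[[-36.4, -2.2, 7.0], [-0.0, 0.0, 0.073]]
[[-36.5, 0.5, 7.0], [-0.0, 0.0, 0.073]]
[[-36.3, 3.1, 7.0], [-0.0, 0.0, 0.073]]
[[-36.0, 5.7, 7.0], [-0.0, 0.0, 0.073]]
[[-35.5, 8.3, 7.0], [-0.0, 0.0, 0.073]]
[[-34.8, 10.9, 7.0], [-0.0, 0.0, 0.073]]
[[-33.9, 13.4, 7.0], [-0.0, 0.0, 0.073]]
[[-32.9, 15.8, 7.0], [-0.0, 0.0, 0.073]]
[[-31.7, 18.1, 7.0], [-0.0, 0.0, 0.073]]
[[-30.3, 20.4, 7.0], [-0.0, 0.0, 0.073]]
```

>>> jog_arm(increments=[[[-36, -7.5, 7], [0, 0, 0.073], 66], [[-36, -5, 7], [0, 0, 0.073], 66], [[-36.5, -2, 7], [0, 0, 0.073], 66], [[-36.5, 0.5, 7], [0, 0, 0.073], 66], [[-36.5, 3, 7], [0, 0, 0.073], 66], [[-36, 5.5, 7], [0, 0, 0.073], 66], [[-35.5, 8.5, 7], [0, 0, 0.073], 66], [[-35, 11, 7], [0, 0, 0.073], 66], [[-34, 13.5, 7], [0, 0, 0.073], 66], [[-33, 16, 7], [0, 0, 0.073], 66], [[-31.5, 18, 7], [0, 0, 0.073], 66], [[-30.5, 20.5, 7], [0, 0, 0.073], 66]])

```text
t: 1.3
position: [0.5983, 0.248, 0.1604]
tool_rot: [-0.0, 0.617, 0.787, -0.0]
force: [0.3, 0.8, 0.1]
opening: 0.066
grip_force: 0.0
```

Run:
```python
from h import *
s=r.sense();c=eyes.capture("wrist")
K=c["camera_matrix"];z=c["range_z"];v,u=np.mgrid[:384,:512]
P=np.stack([(u-K[0,2])/K[0,0]*z,(v-K[1,2])/K[1,1]*z,z],-1)
T=np.array(c["tool_from_camera"]);P=P@T[:3,:3].T+T[:3,3]
q=s["tool_rot"];R=Ro.from_quat([q[1],q[2],q[3],q[0]]).as_matrix();W=P@R.T+s["position"]
m=(z>0)&(W[...,2]>.04)&(W[...,2]<.066)&(np.hypot(W[...,0]-.597,W[...,1]-.25)<.05)
rc=cv2.minAreaRect((W[m][:,:2]*1000).astype(np.float32));print(rc,m.sum())
print(s["t"],s["position"],s["opening"],s["tool_rot"])
cv2.imwrite("pics/w1.png",c["pixels"][:,:,::-1])
go([.597,.250,.16],np.radians(14.3),1,s)
```

```text
((594.22509765625, 251.8614044189453), (47.04388427734375, 53.76850128173828), 12.963236808776855) 1585
1.3 [0.59826524 0.24804297 0.16044296] 0.06600625070976256 [-3.76116410e-04  6.17024377e-01  7.86943813e-01 -4.60680217e-04]
turn 0.009
[[2.2, -0.8, 0.4], [-0.001, -0.0, -0.009]]
```

View pics/w1.png

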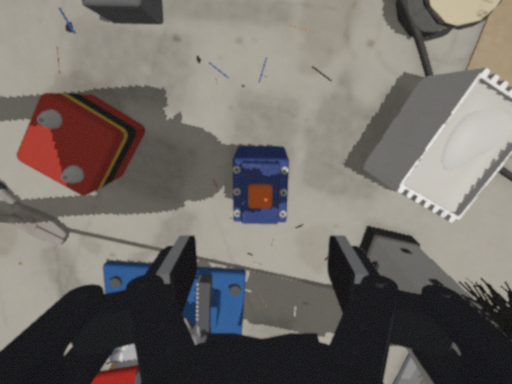

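```bash
python3 -c "
from h import *
go([.5957,.251,.031],np.radians(13.7),5)"
```

```text
turn 0.003
[[1.8, -1.2, 25.6], [0.0, 0.001, -0.001]]
[[1.8, -1.2, 25.6], [0.0, 0.001, -0.001]]
[[1.8, -1.2, 25.6], [0.0, 0.001, -0.001]]
[[1.8, -1.2, 25.6], [0.0, 0.001, -0.001]]
[[1.7, -1.2, 25.6], [0.0, 0.001, -0.001]]
```

>>> jog_arm(increments=[[[4, -3, 15], [0, 0, 0], 66], [[4, -3, 15], [0, 0, 0], 66], [[0, 0, 20], [0, 0, 0], 66], [[0, 0, 20], [0, 0, 0], 66], [[0, 0, 0], [0, 0, 0], 66]])

```text
t: 1.85
position: [0.5871, 0.2547, 0.088]
tool_rot: [-0.002, 0.616, 0.788, -0.003]
force: [-0.2, 0.1, 0.3]
opening: 0.0658
grip_force: 0.0
```

```bash
python3 -c "
from h import *
print(r.sense()['position'])
go([.5957,.251,.031],np.radians(13.7),3)"
```

```text
[0.58706246 0.25466765 0.08797701]
turn -0.005
[[-1.9, 2.6, 19.0], [-0.002, 0.0, 0.002]]
[[-1.9, 2.6, 19.0], [-0.002, 0.0, 0.002]]
[[-1.9, 2.6, 19.0], [-0.002, 0.0, 0.002]]
```

>>> jog_arm(increments=[[[-6, 8, 0], [-0.003, 0, 0], 66], [[0, 0, 2], [0, 0, 0], 66], [[0, 0, 20], [0, 0, 0], 66], [[0, 0, 20], [0, 0, 0], 66], [[0, 0, 14], [0, 0, 0], 66], [[0, 0, 0], [0, 0, 0], 66], [[0, 0, 0], [0, 0, 0], 66]])

```text
t: 2.55
position: [0.5996, 0.2518, 0.0357]
tool_rot: [0.001, 0.616, 0.788, 0.001]
force: [0.2, -0.4, -0.0]
opening: 0.0658
grip_force: 0.0
```

```bash
python3 -c "
from h import *
print(r.sense()['position'])
go([.5957,.251,.031],np.radians(13.7),1)"
```

```text
[0.59963971 0.25175146 0.03570104]
turn -0.005
[[0.2, -4.0, 4.7], [0.003, -0.0, 0.005]]
```

>>> jog_arm(increments=[[[0, -3, 4], [0.002, 0, 0.005], 66], [[0, 0, 0], [0, 0, 0], 66], [[0, 0, 0], [0, 0, 0], 56], [[0, 0, 0], [0, 0, 0], 40], [[0, 0, 0], [0, 0, 0], 40], [[0, 0, 0], [0, 0, 0], 40], [[0, 0, 0], [0, 0, 0], 40], [[0, 0, 0], [0, 0, 0], 40]], squeeze=40)

```text
t: 3.35
position: [0.5967, 0.2511, 0.0319]
tool_rot: [0.001, 0.618, 0.786, 0.001]
force: [-0.0, -1.2, 5.3]
opening: 0.0451
grip_force: 42.4
```

```bash
python3 -c "
from h import *
print(r.sense())
go([.5957,.251,.13],np.radians(13.7),1)"
```

```text
{'t': 3.35, 'q': array([ 3.33136191e-01,  6.11825581e-01,  1.58393366e+00, -5.45251678e-05,
        9.43873032e-01,  9.41331640e-02]), 'joint_vel': array([-0.00177404, -0.00066475, -0.00116754, -0.00087948,  0.00092797,
        0.00131351]), 'effort': array([-1.02149947e-01, -5.40046942e+01, -1.72703522e+01, -2.71292677e-02,
       -3.32458634e-01, -3.58414785e-03]), 'position': array([0.59668241, 0.25111006, 0.03192759]), 'tool_rot': array([5.48976500e-04, 6.17751617e-01, 7.86372672e-01, 8.12333957e-04]), 'force': array([-0.04472074, -1.18479676,  5.33220354]), 'moment': array([-0.05017185,  0.22401433, -0.05725347]), 'grip_force': 42.35329627990723, 'opening': 0.04513850477202091}
turn 0.0
[[0.1, -0.8, -98.1], [0.002, -0.0, -0.0]]
```

>>> jog_arm(increments=[[[0, 0, -15], [0, 0, 0], 40], [[0, 0, -20], [0, 0, 0], 40], [[0, 0, -25], [0, 0, 0], 40], [[0, 0, -25], [0, 0, 0], 40], [[0, 0, -15], [0, 0, 0], 40], [[0, 0, 0], [0, 0, 0], 40]])

```text
t: 3.95
position: [0.5977, 0.2514, 0.1342]
tool_rot: [0.002, 0.618, 0.786, 0.003]
force: [0.2, 0.7, -3.0]
opening: 0.0457
grip_force: 41.8
```

```bash
python3 -c "
from h import *
s=r.sense();print(s['position'],s['opening'],s['force'])
go([.6057,-.124,.13],yaw,12)"
```

```text
[0.59773233 0.25144424 0.13422278] 0.04567833453658728 [ 0.17005264  0.73489389 -3.01426236]
turn -0.076
[[-30.6, -6.8, 0.3], [0.001, -0.0, 0.006]]
[[-30.6, -6.6, 0.3], [0.001, -0.0, 0.006]]
[[-30.6, -6.4, 0.3], [0.001, -0.0, 0.006]]
[[-30.7, -6.2, 0.3], [0.001, -0.0, 0.006]]
[[-30.7, -6.0, 0.3], [0.001, -0.0, 0.006]]
[[-30.8, -5.8, 0.3], [0.001, -0.0, 0.006]]
[[-30.8, -5.6, 0.3], [0.001, -0.0, 0.006]]
[[-30.8, -5.4, 0.3], [0.001, -0.0, 0.006]]
[[-30.9, -5.2, 0.3], [0.001, -0.0, 0.006]]
[[-30.9, -5.0, 0.3], [0.001, -0.0, 0.006]]
[[-30.9, -4.8, 0.3], [0.001, -0.0, 0.006]]
[[-31.0, -4.6, 0.3], [0.001, -0.0, 0.006]]
```

Held (3 N lifted). Carry it over in a gentle ramp.

>>> jog_arm(increments=[[[-16, -3.5, 0], [0, 0, 0.004], 40], [[-30, -6.5, 0], [0, 0, 0.006], 40], [[-36, -7.5, 0], [0, 0, 0.007], 40], [[-36, -7.3, 0], [0, 0, 0.007], 40], [[-36, -7, 0], [0, 0, 0.007], 40], [[-36, -7, 0], [0, 0, 0.007], 40], [[-36, -6.5, 0], [0, 0, 0.007], 40], [[-36, -6.5, 0], [0, 0, 0.007], 40], [[-36, -6, 0], [0, 0, 0.007], 40], [[-36, -6, 0], [0, 0, 0.007], 40], [[-24, -4, 0], [0, 0, 0.006], 40], [[-11, -2, 0], [0, 0, 0.004], 40]])

```text
t: 5.15
position: [0.6014, -0.1276, 0.1296]
tool_rot: [-0.001, 0.648, 0.761, -0.001]
force: [0.3, 0.4, -3.2]
opening: 0.0456
grip_force: 41.7
```

>>> jog_arm(increments=[[[0, 0, 0], [0, 0, 0], 40], [[0, 0, 0], [0, 0, 0], 40], [[0, 0, 0], [0, 0, 0], 40]])

```text
t: 5.45
position: [0.6027, -0.1232, 0.1308]
tool_rot: [-0.0, 0.647, 0.763, 0.0]
force: [0.6, -0.6, -2.5]
opening: 0.0455
grip_force: 41.7
```

Run:
```python
from h import *
s=r.sense();print(s['t'],s['position'],s['opening'],w2c(s['position']))
go([.6057,-.124,.08],yaw,1,s)
c=eyes.capture("top");W=cloud(c);cc=w2c(W)
im=c["pixels"];cv2.imwrite("pics/t2.png",cv2.resize(im[130:240,230:390,::-1],None,fx=5,fy=5,interpolation=2))
# contactor blue between fingers
m=(cc[...,1]>-.13)&(cc[...,1]<-.0)&(cc[...,0]>.0)&(cc[...,0]<.06)
print(np.histogram(W[m][:,2],bins=np.arange(0,.4,.02))[0])
c=eyes.capture("scene");im=c["pixels"];cv2.imwrite("pics/s2.png",cv2.resize(im[120:290,220:420,::-1],None,fx=4,fy=3.5,interpolation=2))
W=cloud(c);cc=w2c(W)
p=im.astype(int);bl=(p[...,2]>p[...,0]+30)&(W[...,2]>.085)&(W[...,2]<.2)&(abs(cc[...,0]-.03)<.06)&(abs(cc[...,1]+.1)<.06)
k=cc[bl];print(len(k),k.min(0),k.max(0),np.percentile(W[bl][:,2],[2,98]))
```

```text
5.45 [ 0.6026786  -0.12316097  0.13082239] 0.045451454218409244 [ 0.02722824 -0.1016349 ]
turn -0.001
[[-1.4, 2.8, 50.8], [0.0, -0.001, 0.001]]
[455  68 215  65   1  49  52  97  83  19   5   0  37  69  77  43  65  12
   0]
28 [ 0.00414379 -0.1288753 ] [ 0.04758914 -0.08117416] [0.10512929 0.16699859]
```

View pics/s2.png

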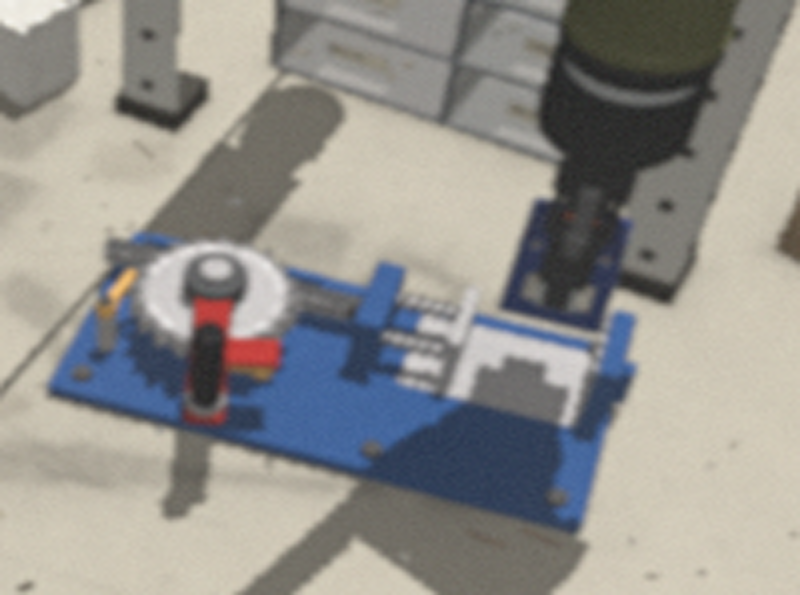

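```bash
python3 -c "
from h import *
a=c2w((.03,-.1));print(a,r.sense()['position'])
go([*a,.05],yaw,1)"
```

```text
[ 0.60514792 -0.12109748] [ 0.60300434 -0.12316354  0.13112633]
turn -0.002
[[1.6, 2.4, 81.1], [0.001, -0.001, 0.002]]
```

>>> jog_arm(increments=[[[1.6, 2.4, 10], [0, 0, 0.002], 40], [[0, 0, 20], [0, 0, 0], 40], [[0, 0, 20], [0, 0, 0], 40], [[0, 0, 18], [0, 0, 0], 40], [[0, 0, 10], [0, 0, 0], 40], [[0, 0, 3], [0, 0, 0], 40], [[0, 0, 0], [0, 0, 0], 40], [[0, 0, 0], [0, 0, 0], 40]])

```text
t: 6.35
position: [0.6061, -0.1227, 0.0509]
tool_rot: [0.001, 0.648, 0.762, 0.001]
force: [0.2, -0.5, -2.5]
opening: 0.0456
grip_force: 41.7
```

```bash
python3 -c "
from h import *
s=r.sense();print(s['position'],s['force'],w2c(s['position']))
go([*c2w((.03,-.1)),.044],yaw,1)"
```

```text
[ 0.60608925 -0.12267539  0.05092243] [ 0.17562475 -0.52162288 -2.46597501] [ 0.03067246 -0.10170987]
turn 0.002
[[1.7, -0.7, 6.9], [0.002, 0.001, -0.002]]
```

>>> jog_arm(increments=[[[1.2, -0.7, 3], [0.001, 0, -0.002], 40], [[0, 0, 3], [0, 0, 0], 40], [[0, 0, 0.5], [0, 0, 0], 40], [[0, 0, 0], [0, 0, 0], 40]])

```text
t: 6.75
position: [0.6044, -0.1215, 0.0439]
tool_rot: [0.0, 0.647, 0.762, 0.0]
force: [-0.3, -0.3, -0.1]
opening: 0.0457
grip_force: 41.7
```

>>> jog_arm(increments=[[[0, 0, 0], [0, 0, 0], 50], [[0, 0, 0], [0, 0, 0], 62], [[0, 0, 0], [0, 0, 0], 62], [[0, 0, 0], [0, 0, 0], 62], [[0, 0, -15], [0, 0, 0], 62], [[0, 0, -25], [0, 0, 0], 62], [[0, 0, -30], [0, 0, 0], 62], [[0, 0, -30], [0, 0, 0], 62], [[0, 0, -25], [0, 0, 0], 62], [[0, 0, -10], [0, 0, 0], 62], [[0, 0, 0], [0, 0, 0], 62]])

```text
t: 7.85
position: [0.6055, -0.1218, 0.1803]
tool_rot: [0.002, 0.647, 0.762, 0.001]
force: [-0.4, 0.1, 0.7]
opening: 0.0621
grip_force: 0.0
```

Run:
```python
from h import *
s=r.sense();c=eyes.capture("wrist");print(s["position"],s["opening"])
K=c["camera_matrix"];z=c["range_z"];v,u=np.mgrid[:384,:512]
P=np.stack([(u-K[0,2])/K[0,0]*z,(v-K[1,2])/K[1,1]*z,z],-1)
T=np.array(c["tool_from_camera"]);P=P@T[:3,:3].T+T[:3,3]
q=s["tool_rot"];R=Ro.from_quat([q[1],q[2],q[3],q[0]]).as_matrix();W=P@R.T+s["position"];cc=w2c(W)
m=(z>0)&(W[...,2]>.068)&(W[...,2]<.095)&(abs(cc[...,0]-.03)<.035)&(cc[...,1]>-.131)&(cc[...,1]<-.06)
rc=cv2.minAreaRect((cc[m]*1000).astype(np.float32));print(rc,m.sum())
cv2.imwrite("pics/w3.png",c["pixels"][:,:,::-1])
c=eyes.capture("top");W=cloud(c);m=(W[...,2]>.13)&(W[...,2]<.146)&(np.hypot(W[...,0]-.455,W[...,1]-.015)<.025)
g=W[m].mean(0);print("post",g,w2c(g)-[0,.085])
```

```text
[ 0.60545437 -0.1218332   0.18034073] 0.0620934915649733
((29.25603675842285, -99.09257507324219), (53.352455139160156, 44.16871643066406), 89.83673095703125) 3377
post [0.45547376 0.0147396  0.13917408] [-0.09561688 -0.02665079]
```

View pics/w3.png

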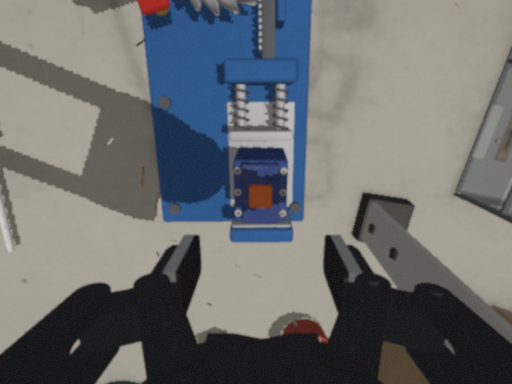

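Contactor is at clamp (0.029, −0.099), square, at picture (260,190) between the jaw and anvil. Next is the lever, at about −0.27 rad.

```bash
cat >> h.py <<'E'
def grip(th,z,rad=.0993):
    x,y=c2w((-rad*np.cos(th),.085+rad*np.sin(th)));return [x,y,z]
def tang(th):return np.pi/2+yaw-th
def stat():
    s=r.sense();k=w2c(s["position"])-[0,.085];th=np.arctan2(k[1],-k[0]);f=Rc.T@s["force"][:2]
    print("t",s["t"],"th",round(th,3),"rad",round(float(np.hypot(*k)),4),"z",s["position"][2].round(4),"Ftan",round(float(f@[np.sin(th),np.cos(th)]),2),"Frad",round(float(f@[-np.cos(th),np.sin(th)]),2),"open",s["opening"].round(4));return s
def arc(ths,z=.112):
    s=stat();q=s["tool_rot"];R=Ro.from_quat([q[1],q[2],q[3],q[0]]);p=s["position"]
    for th in ths:
        t=np.array(grip(th,z));M=R.as_matrix();cur=np.arctan2(M[1,1],M[0,1]);a=cur+wrap(tang(th)-cur,np.pi)
        T=Ro.from_matrix(np.array([[-np.sin(a),np.cos(a),0],[np.cos(a),np.sin(a),0],[0,0,-1]]))
        w=(R.inv()*T).as_rotvec();print([round(float(x)*1000,1) for x in R.inv().apply(t-p)],[round(float(x),3) for x in w]);R=T;p=t
E
python3 -c "
from h import *
print(grip(-.272,.185))
go(grip(-.272,.185),tang(-.272),11)"
```

```text
[np.float64(0.4554461643320583), np.float64(0.014707709154216136), 0.185]
turn -1.299
[[14.4, -11.3, -0.6], [-0.0, 0.0, 0.118]]
[[13.0, -12.9, -0.6], [-0.0, 0.0, 0.118]]
[[11.4, -14.3, -0.6], [-0.0, 0.0, 0.118]]
[[9.6, -15.6, -0.6], [-0.0, 0.0, 0.118]]
[[7.7, -16.6, -0.6], [-0.0, 0.0, 0.118]]
[[5.7, -17.4, -0.6], [-0.0, 0.0, 0.118]]
[[3.6, -17.9, -0.7], [-0.0, 0.0, 0.118]]
[[1.4, -18.2, -0.7], [-0.0, 0.0, 0.118]]
[[-0.7, -18.3, -0.7], [-0.0, 0.0, 0.118]]
[[-2.9, -18.1, -0.7], [-0.0, 0.0, 0.118]]
[[-5.0, -17.6, -0.7], [-0.0, 0.0, 0.118]]
```

>>> jog_arm(increments=[[[14.4, -11.3, -0.5], [0, 0, 0.118], 46], [[13, -13, -0.5], [0, 0, 0.118], 46], [[11.4, -14.3, -0.5], [0, 0, 0.118], 46], [[9.6, -15.6, -0.5], [0, 0, 0.118], 46], [[7.7, -16.6, -0.5], [0, 0, 0.118], 46], [[5.7, -17.4, -0.5], [0, 0, 0.118], 46], [[3.6, -18, -0.5], [0, 0, 0.118], 46], [[1.4, -18.2, -0.5], [0, 0, 0.118], 46], [[-0.7, -18.3, -0.5], [0, 0, 0.118], 46], [[-3, -18, -0.5], [0, 0, 0.118], 46], [[-5, -17.6, -0.5], [0, 0, 0.118], 46], [[0, 0, 0], [0, 0, 0], 46]])

```text
t: 9.15
position: [0.4524, 0.0156, 0.1824]
tool_rot: [-0.001, 0.976, 0.217, -0.003]
force: [-0.1, -0.5, -0.3]
opening: 0.0461
grip_force: 0.0
```

>>> jog_arm(increments=[[[0, 0, 0], [0, 0, 0], 46], [[0, 0, 0], [0, 0, 0], 46]])

```text
t: 9.35
position: [0.4566, 0.014, 0.1837]
tool_rot: [0.0, 0.976, 0.217, -0.0]
force: [-0.2, 0.0, 0.1]
opening: 0.0462
grip_force: 0.0
```

```bash
python3 -c "
from h import *
stat();go(grip(-.272,.112),tang(-.272),1)"
```

```text
Traceback (most recent call last):
  File "h.py", line 30, in stat
    print("t",s["t"],"th",round(th,3),"rad",round(float(np.hypot(*k)),4),"z",s["position"][2].round(4),"Ftan",round(float(f@[np.sin(th),np.cos(th)]),2),"Frad",round(float(f@[-np.cos(th),np.sin(th)]),2),"open",s["opening"].round(4));return s
                                                                                                                                                                                                                 ^^^^^^^^^^^^^^^^^^
AttributeError: 'float' object has no attribute 'round'
```

>>> jog_arm(increments=[[[0, 0, 15], [0, 0, 0], 46], [[0, 0, 20], [0, 0, 0], 46], [[0, 0, 20], [0, 0, 0], 46], [[0, 0, 13], [0, 0, 0], 46], [[0, 0, 3], [0, 0, 0], 40], [[0, 0, 0], [0, 0, 0], 30], [[0, 0, 0], [0, 0, 0], 22], [[0, 0, 0], [0, 0, 0], 22], [[0, 0, 0], [0, 0, 0], 22]], squeeze=20)

```text
t: 10.25
position: [0.4565, 0.0144, 0.1139]
tool_rot: [0.0, 0.976, 0.216, 0.001]
force: [0.5, 0.0, 0.4]
opening: 0.022
grip_force: 0.0
```

```bash
sed -i 's/s\["opening"\].round(4)/round(s["opening"],4)/' h.py; python3 -c "
from h import *
arc([-.34,-.41,-.48])"
```

```text
t 10.25 th -0.279 rad 0.0985 z 0.1139 Ftan -0.21 Frad -0.45 open 0.022
[-0.6, 6.0, 1.9] [0.001, -0.001, -0.067]
[0.2, 6.9, 0.0] [0.0, 0.0, -0.07]
[0.2, 6.9, 0.0] [0.0, 0.0, -0.07]
```

>>> jog_arm(increments=[[[-0.6, 6, 2], [0, 0, -0.067], 22], [[0.2, 7, 0], [0, 0, -0.07], 22], [[0.2, 7, 0], [0, 0, -0.07], 22], [[0, 3, 0], [0, 0, -0.03], 22], [[0, 0, 0], [0, 0, 0], 22], [[0, 0, 0], [0, 0, 0], 22]])

```text
t: 10.85
position: [0.4674, -0.0055, 0.1115]
tool_rot: [0.0, 0.944, 0.33, 0.0]
force: [0.5, -0.6, 0.0]
opening: 0.0216
grip_force: 0.0
```

```bash
python3 -c "
from h import *
arc(np.linspace(-.42,.46,12))"
```

```text
t 10.85 th -0.508 rad 0.0997 z 0.1115 Ftan -0.74 Frad -0.04 open 0.0216
[0.8, -8.8, -0.5] [0.001, -0.001, 0.089]
[0.3, -7.9, 0.0] [0.0, 0.0, 0.08]
[0.3, -7.9, 0.0] [0.0, 0.0, 0.08]
[0.3, -7.9, 0.0] [0.0, 0.0, 0.08]
[0.3, -7.9, 0.0] [0.0, 0.0, 0.08]
[0.3, -7.9, 0.0] [0.0, 0.0, 0.08]
[0.3, -7.9, 0.0] [0.0, 0.0, 0.08]
[0.3, -7.9, 0.0] [0.0, 0.0, 0.08]
[0.3, -7.9, 0.0] [0.0, 0.0, 0.08]
[0.3, -7.9, 0.0] [0.0, 0.0, 0.08]
[0.3, -7.9, 0.0] [0.0, 0.0, 0.08]
[0.3, -7.9, 0.0] [0.0, 0.0, 0.08]
```

>>> jog_arm(increments=[[[0.5, -5, -0.5], [0, 0, 0.05], 22], [[0.2, -5, 0], [0, 0, 0.05], 22], [[0.2, -5, 0], [0, 0, 0.05], 22], [[0.2, -5, 0], [0, 0, 0.05], 22], [[0.2, -5, 0], [0, 0, 0.05], 22], [[0.2, -5, 0], [0, 0, 0.05], 22], [[0.2, -5, 0], [0, 0, 0.05], 22], [[0.2, -5, 0], [0, 0, 0.05], 22], [[0.2, -5, 0], [0, 0, 0.05], 22], [[0.2, -5, 0], [0, 0, 0.05], 22]])

```text
t: 11.85
position: [0.4476, 0.04, 0.112]
tool_rot: [0.0, 0.996, 0.085, 0.0]
force: [-0.1, -1.5, 0.3]
opening: 0.0222
grip_force: 0.9
```

```bash
cat >> h.py <<'E'
def jaw():
    c=eyes.capture("top");W=cloud(c);cc=w2c(W);z=W[...,2]
    out={}
    for n,b,(zl,zh),(yl,yh) in(("carriage",(.005,.055),(.05,.068),(-.06,.01)),("cont",(.012,.046),(.066,.095),(-.135,-.06))):
        m=(z>zl)&(z<zh)&(cc[...,0]>b[0])&(cc[...,0]<b[1])&(cc[...,1]>yl)&(cc[...,1]<yh)
        k=cc[m][:,1]*1000;out[n]=(len(k),np.percentile(k,[3,50,97]).round(1).tolist()) if len(k) else 0
    print(out)
E
python3 -c "
from h import *
arc([.06,.12]);jaw()"
```

```text
t 11.85 th -0.004 rad 0.0992 z 0.112 Ftan -1.48 Frad 0.31 open 0.0222
[0.2, -6.4, 0.0] [0.001, -0.0, 0.068]
[0.2, -6.0, 0.0] [0.0, 0.0, 0.06]
{'carriage': (143, [-23.2, -14.1, -6.1]), 'cont': (292, [-124.5, -97.0, -74.3])}
```

>>> jog_arm(increments=[[[0.2, -5, 0], [0, 0, 0.05], 22], [[0.2, -5, 0], [0, 0, 0.05], 22], [[0.2, -5, 0], [0, 0, 0.05], 22], [[0.2, -5, 0], [0, 0, 0.05], 22], [[0.2, -5, 0], [0, 0, 0.05], 22], [[0.2, -5, 0], [0, 0, 0.05], 22], [[0.2, -5, 0], [0, 0, 0.05], 22], [[0.2, -5, 0], [0, 0, 0.05], 22], [[0.2, -5, 0], [0, 0, 0.05], 22], [[0, 0, 0], [0, 0, 0], 22]])

```text
t: 12.9
position: [0.4505, 0.0847, 0.1119]
tool_rot: [0.0, 0.99, -0.138, -0.0]
force: [-1.1, -2.1, 1.4]
opening: 0.0222
grip_force: 1.0
```

```bash
python3 -c "
from h import *
arc([.4,.35]);jaw()
import h
d=np.load('top0.npz');h.cloud=lambda c:d['W'];jaw()"
```

```text
t 12.9 th 0.451 rad 0.099 z 0.1119 Ftan -2.29 Frad 0.48 open 0.0222
[-0.2, 5.1, -0.1] [0.001, 0.0, -0.039]
[0.1, 5.0, 0.0] [0.0, 0.0, -0.05]
{'carriage': (147, [-36.8, -27.8, -19.5]), 'cont': (296, [-128.8, -101.5, -78.6])}
{'carriage': (213, [-58.7, -10.2, 2.4]), 'cont': 0}
```

>>> jog_arm(increments=[[[0.2, 7, 0], [0, 0, -0.07], 22], [[0.2, 7, 0], [0, 0, -0.07], 22], [[0.2, 7, 0], [0, 0, -0.07], 22], [[0.2, 7, 0], [0, 0, -0.07], 22], [[0.2, 7, 0], [0, 0, -0.07], 22], [[0.2, 7, 0], [0, 0, -0.07], 22], [[0.2, 7, 0], [0, 0, -0.07], 22], [[0.2, 7, 0], [0, 0, -0.07], 22], [[0.2, 7, 0], [0, 0, -0.07], 22], [[0.2, 7, 0], [0, 0, -0.07], 22], [[0.2, 7, 0], [0, 0, -0.07], 22], [[0.2, 7, 0], [0, 0, -0.07], 22]])

```text
t: 14.2
position: [0.4621, 0.004, 0.1118]
tool_rot: [-0.0, 0.96, 0.279, 0.0]
force: [0.7, 0.7, 1.5]
opening: 0.0223
grip_force: 0.6
```

```bash
python3 -c "
from h import *
jaw();arc([-.44,-.5])"
```

```text
{'carriage': (143, [-33.2, -24.3, -15.9]), 'cont': (298, [-129.2, -101.9, -79.0])}
t 14.25 th -0.411 rad 0.0981 z 0.1119 Ftan -0.64 Frad 0.53 open 0.0221
[-1.1, 2.8, -0.1] [0.001, -0.002, -0.034]
[0.2, 6.0, 0.0] [0.0, 0.0, -0.06]
```

>>> jog_arm(increments=[[[-0.5, 5, 0], [0, 0, -0.04], 22], [[0.2, 5, 0], [0, 0, -0.05], 22], [[0, 0, 0], [0, 0, 0], 22], [[0.2, -6, 0], [0, 0, 0.06], 22], [[0.2, -6, 0], [0, 0, 0.06], 22], [[0.2, -6, 0], [0, 0, 0.06], 22], [[0.2, -6, 0], [0, 0, 0.06], 22], [[0.2, -6, 0], [0, 0, 0.06], 22], [[0.2, -6, 0], [0, 0, 0.06], 22], [[0.2, -6, 0], [0, 0, 0.06], 22], [[0.2, -6, 0], [0, 0, 0.06], 22], [[0.2, -6, 0], [0, 0, 0.06], 22]])

```text
t: 15.45
position: [0.4474, 0.044, 0.1118]
tool_rot: [0.001, 0.998, 0.055, 0.0]
force: [0.4, -6.1, 0.7]
opening: 0.0218
grip_force: 3.2
```

```bash
python3 -c "
from h import *
jaw();arc([.05,.1,.15])"
```

```text
{'carriage': (145, [-42.6, -33.2, -25.7]), 'cont': (296, [-128.6, -102.1, -79.0])}
t 15.5 th 0.045 rad 0.0989 z 0.1118 Ftan -4.74 Frad 0.95 open 0.0221
[-0.4, -0.5, -0.2] [0.001, -0.0, -0.006]
[0.1, -5.0, 0.0] [0.0, 0.0, 0.05]
[0.1, -5.0, 0.0] [0.0, 0.0, 0.05]
```

>>> jog_arm(increments=[[[0, -5, 0], [0, 0, 0.05], 22], [[0.2, -5, 0], [0, 0, 0.05], 22], [[0.2, -5, 0], [0, 0, 0.05], 22], [[0.2, -5, 0], [0, 0, 0.05], 22], [[0.2, -5, 0], [0, 0, 0.05], 22], [[0.2, -5, 0], [0, 0, 0.05], 22], [[0.2, -5, 0], [0, 0, 0.05], 22], [[0.2, -5, 0], [0, 0, 0.05], 22], [[0.2, -4, 0], [0, 0, 0.04], 22], [[0, 0, 0], [0, 0, 0], 22]])

```text
t: 16.5
position: [0.4514, 0.0868, 0.1118]
tool_rot: [0.002, 0.987, -0.163, -0.001]
force: [-2.4, -8.3, 4.4]
opening: 0.0225
grip_force: 4.0
```

```bash
python3 -c "
from h import *
jaw();arc([.4,.35])"
```

```text
{'carriage': (144, [-55.3, -46.4, -38.3]), 'cont': (294, [-128.8, -101.6, -79.4])}
t 16.55 th 0.474 rad 0.0989 z 0.1118 Ftan -7.76 Frad 0.31 open 0.0217
[-0.1, 7.3, -0.2] [0.004, 0.001, -0.09]
[0.1, 5.0, 0.0] [0.0, 0.0, -0.05]
```

>>> jog_arm(increments=[[[0, 7, 0], [0, 0, -0.07], 22], [[0.2, 7, 0], [0, 0, -0.07], 22], [[0.2, 7, 0], [0, 0, -0.07], 22], [[0.2, 7, 0], [0, 0, -0.07], 22], [[0.2, 7, 0], [0, 0, -0.07], 22], [[0.2, 7, 0], [0, 0, -0.07], 22], [[0.2, 7, 0], [0, 0, -0.07], 22], [[0.2, 7, 0], [0, 0, -0.07], 22], [[0.2, 4, 0], [0, 0, -0.04], 22], [[0, 0, 0], [0, 0, 0], 22]])

```text
t: 17.55
position: [0.4507, 0.0292, 0.1118]
tool_rot: [-0.0, 0.991, 0.135, 0.0]
force: [-0.4, 0.7, -0.6]
opening: 0.022
grip_force: 0.0
```

```bash
python3 -c "
from h import *
jaw();arc([-.08,0])"
```

```text
{'carriage': (145, [-51.1, -42.0, -34.1]), 'cont': (294, [-129.1, -101.9, -79.1])}
t 17.6 th -0.116 rad 0.0987 z 0.1117 Ftan 0.74 Frad 0.73 open 0.0221
[-0.5, -3.5, -0.3] [-0.0, -0.0, 0.028]
[0.3, -7.9, 0.0] [0.0, 0.0, 0.08]
```

>>> jog_arm(increments=[[[0, -5, 0], [0, 0, 0.05], 22], [[0.2, -5, 0], [0, 0, 0.05], 22], [[0.2, -5, 0], [0, 0, 0.05], 22], [[0.2, -5, 0], [0, 0, 0.05], 22], [[0.2, -5, 0], [0, 0, 0.05], 22], [[0.2, -5, 0], [0, 0, 0.05], 22], [[0.2, -5, 0], [0, 0, 0.05], 22], [[0.2, -5, 0], [0, 0, 0.05], 22], [[0.2, -5, 0], [0, 0, 0.05], 22], [[0.2, -5, 0], [0, 0, 0.05], 22], [[0.2, -2, 0], [0, 0, 0.02], 22], [[0, 0, 0], [0, 0, 0], 22]])

```text
t: 18.8
position: [0.4494, 0.0787, 0.1116]
tool_rot: [0.002, 0.992, -0.123, -0.001]
force: [-1.8, -9.4, 2.9]
opening: 0.0221
grip_force: 5.1
```

```bash
python3 -c "
from h import *
jaw();arc([.4,.35])"
```

```text
{'carriage': (125, [-59.5, -52.2, -45.3]), 'cont': (295, [-128.6, -102.2, -79.3])}
t 18.85 th 0.389 rad 0.0986 z 0.1117 Ftan -9.66 Frad -0.81 open 0.0223
[-0.8, -1.1, -0.3] [0.005, 0.001, -0.01]
[0.1, 5.0, 0.0] [0.0, 0.0, -0.05]
```

>>> jog_arm(increments=[[[0.2, -3, 0], [0, 0, 0.03], 22], [[0, 0, 0], [0, 0, 0], 22], [[0.2, 5, 0], [0, 0, -0.05], 22], [[0.2, 5, 0], [0, 0, -0.05], 22], [[0.2, 5, 0], [0, 0, -0.05], 22], [[0.2, 5, 0], [0, 0, -0.05], 22], [[0.2, 5, 0], [0, 0, -0.05], 22], [[0, 0, 0], [0, 0, 0], 22], [[0, 0, 0], [0, 0, 0], 22]])

```text
t: 19.75
position: [0.4481, 0.0591, 0.1118]
tool_rot: [-0.0, 1.0, -0.015, 0.0]
force: [-0.6, -0.3, -0.1]
opening: 0.0219
grip_force: 0.0
```

```bash
sed -i 's/(.05,.068),(-.06,.01)/(.05,.066),(-.066,.01)/' h.py; python3 -c "
from h import *
jaw();arc([.2])"
```

```text
{'carriage': (148, [-60.4, -51.3, -43.2]), 'cont': (297, [-128.8, -102.1, -79.2])}
t 19.8 th 0.189 rad 0.0974 z 0.1117 Ftan -0.11 Frad -0.29 open 0.0219
[-1.9, -1.0, -0.3] [-0.0, -0.0, 0.008]
```

>>> jog_arm(increments=[[[0, 0, 0], [0, 0, 0], 32], [[0, 0, 0], [0, 0, 0], 44], [[0, 0, 0], [0, 0, 0], 44], [[0, 0, -15], [0, 0, 0], 44], [[0, 0, -25], [0, 0, 0], 44], [[0, 0, -30], [0, 0, 0], 44], [[0, 0, -25], [0, 0, 0], 44], [[0, 0, -10], [0, 0, 0], 44], [[0, 0, 0], [0, 0, 0], 44], [[0, 0, 0], [0, 0, 0], 44], [[0, 0, 0], [0, 0, 0], 44]])

```text
t: 20.9
position: [0.447, 0.0588, 0.2153]
tool_rot: [0.0, 1.0, -0.014, -0.002]
force: [0.2, -0.2, -0.0]
opening: 0.0437
grip_force: 0.0
```

```bash
python3 -c "
from h import *
s=stat();jaw()
c=eyes.capture('scene');cv2.imwrite('pics/s9.png',cv2.resize(c['pixels'][120:290,220:420,::-1],None,fx=4,fy=3.5,interpolation=2))"
```

```text
t 20.9 th 0.186 rad 0.0985 z 0.2153 Ftan -0.22 Frad -0.24 open 0.0437
{'carriage': (147, [-60.4, -51.1, -43.2]), 'cont': (292, [-128.9, -102.0, -79.2])}
```

View pics/s9.png

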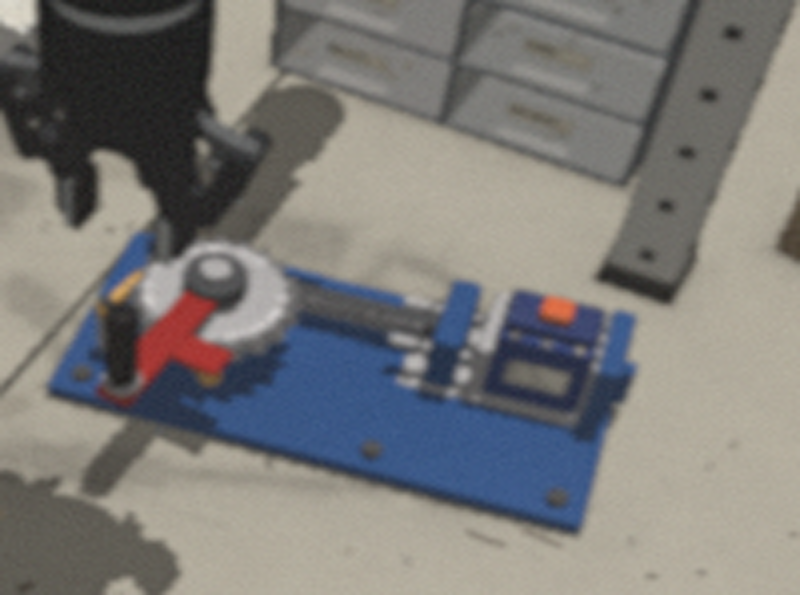

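The contactor is upright and pressed between the pad and the anvil, at crop (545,360). The lever post at (120,345) is free and the gripper is clear of it.

```bash
python3 -c "
from h import *
print(r.close_job())"
```

```text
the job is handed in; nothing more can be done
None
```

I handed the job in at about 21 s. The contactor stands upright against the anvil, held at roughly 27 N by my estimate from jaw travel. I let go of the lever and never touched the grey module or the battery. The hand-in gave no verdict.

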